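# Nest the upturned bowl lids in the lid keeper and shut its gate

## Robot

A 7-joint arm with a two-finger parallel gripper is mounted at the origin on a cart in front of the work surface, level with it; the furniture and walls round the work are solid. World frame = base frame: x ahead of the robot, y to its left, z up, the work surface at z = 0. Lengths are in mm, angles in rad, forces in N, time in s.
With the tool pointing down it reaches from about 400 to 900 mm from the base axis. Payload 5.5 kg.
Tool frame: the origin (TCP) lies on the centre line of the jaws, within the pads' length; the fingertips stand 25 mm ahead of it and the grasp point (between the pads) lies 6 mm ahead of it; z points along the fingers, y is the line along which they close (so a half turn about z gives the same grasp; the last joint's range is limited). The gripper opens to 92 mm and grips with 3 to 60 N. Pads are 19 mm wide; open, the fingers measure 130 mm over their backs; the gripper's body (75 mm by 190 mm) begins 47 mm behind the grasp point.
Start: joints at [-1.003, 0.501, -0.427, 1.55, 0.221, 1.138, -0.21], TCP at [195.029, 620.051, 251.729] pointing down, gripper open.
Joint ranges: [-2.88, 2.88], [-0.31, 2.03], [-1.54, 1.56], [0.2, 2.42], [-1.41, 4.55], [0.19, 2.02], [-2.57, 2.57]. Speed limits (rad/s): [2.57, 2.57, 3.14, 3.14, 3.14, 3.14, 3.14].

## Interface

Orientations are given as a unit quaternion [x, y, z, w].
In Python, from cell import robot gives the robot as it stands.
- The arm moves only by the shell command python3 -m pendant 'ROWS' [OPENING] [FORCE]. ROWS is JSON, a list that holds one entry, the list of rows, each a list of 4 numbers: the shift along the tool's x, y, z in m, then the turn about the tool's z in degrees. A call has 1 to 20 rows; each row shifts and turns the commanded pose from where the row before left it, along the tool's axes as they then stand; what a row does not reach is not made up. A row lasts 1/10 s, in which the tool goes at most 50 mm and 8.59 degrees, less where a joint would pass 70% of its speed; a pose out of reach is approached as far as the arm can. A call is refused whole if a number of a shift passes 0.05 or a number of a turn 8.59, either way. A call with a gripper value outside its range is refused whole. OPENING is the opening, from -1 (shut) to 1 (fully open), set as the call begins (- or left out, the last holds). The fingers move at their own pace and stop on an object; FORCE is the grip in N (left out, the last holds). Time passes only in rows, so rows that do not move let the fingers close. It gives the time, the measured TCP pose, the force, the opening and the grip force at its end, in the units of the state.
- robot.get_obs(): the state, without advancing time (a new reading comes with each control period).
- robot.capture(name): name is "scene" or "top"; returns (picture, depth): 400x640x3 uint8, blue, green, red; 400x640 float32, mm along the optical axis (not along the pixel's ray), 0 where there is no reading.
- robot.get_calibration(name): a dict with "fx", "fy", "cx", "cy" (pixels), "xyz" and "rotation" of the camera in the world. Camera axes: x right, y up, looking along -z (the intrinsics and any distortion apply to the point x, -y, -z); pixel columns grow to the right and rows downward; lengths in mm; the calibration is good to about 2 mm. A picture is of the moment at which its call begins. get_calibration takes no time and is no camera call.
- robot.sign_off(): hands the job in; it is judged then, once.
Trained networks look in the newest picture that a camera, given by its name, has taken for a name from the list of things; names that differ only in an ending like _2 or _b are one class to them, and where a whole thing is asked for, a point or a joint stands for the part that bears it (a point fixed in the world has none). Each returns a list of dicts, best first, with "p" (0 to 1); they miss things now and then, are a little off and sometimes report something else, mostly with a low value. They report only what shows in the picture. A call takes as long as a camera call. They do not tell look-alikes from the thing itself.
- robot.silhouettes(camera, thing): "pixels" (400x640 bool, what is visible of it) and "bbox" ([left, top, right, bottom] in pixels, round what is visible of it).
The state is a dict: "t": time; "joint_pos": joint angles; "dq": joint speeds; "tau": joint torques, N m; "tool_pos": TCP position; "orientation": TCP orientation; "contact_force": force on the tool from outside, world axes, zero at the start; "ft_torque": the same for the moment, N m; "width": finger opening in mm; "grip_force": force on a finger pad.
Only numpy, scipy, OpenCV 4.12 (cv2) and the standard library are available. Lean on these libraries where they do the work, as an engineer would, in place of code of your own. Each camera call takes 0.05 s, during which the arm holds its last target. There are 200 camera calls.

## Task

Put the three dry lids away in the wooden lid keeper: lay the large blue one upside down (knob underneath, level) on the keeper's floor near the middle, then the medium brown one upside down inside it, then the small yellow one upside down inside that, each knob standing on the floor of the lid below. Set each one down gently and let go of it before fetching the next; then push the white side gate shut until it snaps in past its roller. Leave the mug and the loose bird bowl where they are.

Things in the scene. Friction and masses are not known exactly. Their poses are not given: they have to be found in the camera images.
- lid_large: large blue domed stoneware lid with dark knob, about 200 g. Rim 124 mm across, wall 8 mm thick, straight for its top 15 mm: pinch the wall at the rim from the open side. Origin: centre of the knob's flat end (28 mm across); z = lid axis, out of the hollow (z up = upside down). Rim edge at z = 56 mm; inner floor at z = 22 mm, flat to about 33 mm from the axis.
- stand_large: fixed sloping wooden board where the large lid starts, leaning 0.65 rad about its own level y axis: knob end on the board (face 60 mm above the stand's origin), lower rim on two pegs (51 mm long), hollow up and towards the keeper (robot's right); rim free at both level sides (lid's +y, -y). Origin: centre of underside; x points up the slope, to the robot's left.
- lid_medium: medium terracotta-brown domed stoneware lid with dark knob, about 150 g. Rim 100 mm across, wall 8 mm thick, straight for its top 15 mm: pinch the wall at the rim from the open side. Origin: centre of the knob's flat end (28 mm across); z = lid axis, out of the hollow (z up = upside down). Rim edge at z = 56 mm; inner floor at z = 22 mm, flat to about 26 mm from the axis.
- stand_medium: fixed sloping wooden board where the medium lid starts, leaning 0.65 rad about its own level y axis: knob end on the board (face 60 mm above the stand's origin), lower rim on two pegs (51 mm long), hollow up and towards the keeper (robot's right); rim free at both level sides (lid's +y, -y). Origin: centre of underside; x points up the slope, to the robot's left.
- lid_small: small yellow domed stoneware lid with dark knob, about 110 g. Rim 76 mm across, wall 8 mm thick, straight for its top 15 mm: pinch the wall at the rim from the open side. Origin: centre of the knob's flat end (28 mm across); z = lid axis, out of the hollow (z up = upside down). Rim edge at z = 56 mm; inner floor at z = 22 mm, flat to about 19 mm from the axis.
- stand_small: fixed sloping wooden board where the small lid starts, leaning 0.65 rad about its own level y axis: knob end on the board (face 60 mm above the stand's origin), lower rim on two pegs (51 mm long), hollow up and towards the keeper (robot's right); rim free at both level sides (lid's +y, -y). Origin: centre of underside; x points up the slope, to the robot's left.
- keeper: lid keeper: fixed square wooden tray, 196 mm outside, 180 mm inside, open on top. Origin: centre of underside; floor top at z = 6 mm. Walls 8 mm thick, 40 mm high on its far (+x), near (-x) and left (+y) sides; the right (-y) side has the white gate.
- gate (a joint): white side gate on a vertical hinge at the keeper's far right corner: 0 = shut along the right side, up to 1.3 rad as its near end swings out to the right; stays where left. A sprung roller at the near right corner resists (about 5 N at the gate's end) from 0.07 to 0.035 rad, then it snaps to 0 and is held.
- gate_hinge (a point): point on the gate's hinge axis, 26 mm above the worktop
- gate_push (a point): point on the gate's outer face to push on, 145 mm from the hinge axis, 26 mm above the worktop. The gate is 10 mm thick (outer face 5 mm off the hinge line), 170 mm long, top edge 44 mm above the worktop.
- mug: yellow mug, 78x113x102 mm, a loose bystander; origin centre of its underside
- bird_bowl: white bowl with a dark rim, 127x129x64 mm, a loose bystander; origin centre of its underside
Mind the look-alikes: they are no part of the job. Of the things that look like the lid_large, the larger one is meant.

How it is judged (in metres and radians):
On the way, in this order (a step that is already met when the one before it is completed fails the run):
1. the large lid stands upside down on the keeper's floor near the middle, let go (x of lid_large in the frame of keeper between -0.035 and 0.035 m and y of lid_large in the frame of keeper between -0.035 and 0.035 m and z of lid_large in the frame of keeper between 0.002 and 0.01 m and angle between lid_large's own z axis and vertical below 0.12 rad and contact force between the fingers and lid_large below 0.05 N), for 0.2 s.
2. the medium lid stands upside down in the large one, let go (x of lid_large in the frame of keeper between -0.035 and 0.035 m and y of lid_large in the frame of keeper between -0.035 and 0.035 m and z of lid_large in the frame of keeper between 0.002 and 0.01 m and angle between lid_large's own z axis and vertical below 0.12 rad and horizontal distance between lid_medium and lid_large below 0.016 m and z of lid_medium in the frame of lid_large between 0.018 and 0.027 m and angle between lid_medium's own z axis and vertical below 0.15 rad and height (world z) of lid_medium above 0 m and contact force between the fingers and lid_medium below 0.05 N), for 0.2 s.
3. the small lid stands upside down in the medium one, let go (x of lid_large in the frame of keeper between -0.035 and 0.035 m and y of lid_large in the frame of keeper between -0.035 and 0.035 m and z of lid_large in the frame of keeper between 0.002 and 0.01 m and angle between lid_large's own z axis and vertical below 0.12 rad and horizontal distance between lid_medium and lid_large below 0.016 m and z of lid_medium in the frame of lid_large between 0.018 and 0.027 m and angle between each of lid_medium, lid_small's own z axis and vertical below 0.15 rad and height (world z) of each of lid_medium, lid_small above 0 m and horizontal distance between lid_small and lid_medium below 0.016 m and z of lid_small in the frame of lid_medium between 0.018 and 0.027 m and contact force between the fingers and lid_small below 0.05 N), for 0.2 s.
4. the gate has snapped shut past its roller (value of joint gate below 0.02 rad), for 0.2 s.
At the end, for the whole second after the job is handed in: Large lid upside down on the keeper's floor (within 35 mm of its middle each way, tilt under 0.12 rad); medium in it and small in medium, upside down (axes within 16 mm, each 18 to 27 mm above the one below, tilt under 0.15 rad); all at rest; gate under 0.02 rad (x of lid_large in the frame of keeper between -0.035 and 0.035 m and y of lid_large in the frame of keeper between -0.035 and 0.035 m and z of lid_large in the frame of keeper between 0.002 and 0.01 m and angle between lid_large's own z axis and vertical below 0.12 rad and horizontal distance between lid_medium and lid_large below 0.016 m and z of lid_medium in the frame of lid_large between 0.018 and 0.027 m and angle between each of lid_medium, lid_small's own z axis and vertical below 0.15 rad and height (world z) of each of lid_medium, lid_small above 0 m and horizontal distance between lid_small and lid_medium below 0.016 m and z of lid_small in the frame of lid_medium between 0.018 and 0.027 m and linear speed of each of lid_large, lid_medium, lid_small below 0.02 m/s and value of joint gate below 0.02 rad); the robot touches nothing.
It fails at once if the mug is shifted by more than 30 mm (distance of mug from where it was at the start of the episode above 0.03 m).
It fails at once if the bird bowl is shifted by more than 30 mm (distance of bird_bowl from where it was at the start of the episode above 0.03 m).
It fails at once if the large lid is banged down: struck by another lid or the keeper with more than 40 N (contact force between lid_large and keeper above 40 N).
It fails at once if the medium lid is banged down: struck by another lid or the keeper with more than 40 N (contact force between lid_medium and keeper above 40 N or contact force between lid_medium and lid_large above 40 N).
It fails at once if the small lid is banged down: struck by another lid or the keeper with more than 40 N (contact force between lid_small and keeper above 40 N or contact force between lid_small and lid_medium above 40 N).
It also fails if it takes over 72 s, if anything falls off the work surface, if the arm or the gripper's body presses on something with over 40 N, if the wrist force passes 120 N, or if a joint passes its speed limit or range.

## Working session

There is one attempt and no reset: what is moved stays moved. The work goes in short steps, Python scripts to look and compute and a shell command to move; the robot and the scene stay as the last step left them, time stands still between calls to the robot, and variables do not carry over. Pictures are saved under pics/ and viewed, at most 10 in all, crops included, and the job is handed in when it is done.

```bash
mkdir -p pics; ls
cat > h.py <<'E'
import numpy as np, cv2
from cell import robot
def cap(n):
    im,d=robot.capture(n); return im,d,robot.get_calibration(n)
def cloud(d,c):
    v,u=np.mgrid[0:400,0:640]
    P=np.stack([(u-c['cx'])/c['fx']*d,-(v-c['cy'])/c['fy']*d,-d],-1)
    R=np.array(c['rotation'],float)
    if R.shape!=(3,3):
        from scipy.spatial.transform import Rotation as Ro
        R=Ro.from_quat(R).as_matrix()
    return P@R.T+np.array(c['xyz'])
E
python3 - <<'E'
from h import *
for n in ('scene','top'):
    im,d,c=cap(n); cv2.imwrite(f'pics/{n}0.png',im); np.savez(f'{n}0.npz',im=im,d=d); print(n,c)
    for t in ('lid_large','lid_medium','lid_small','stand_large','stand_medium','stand_small','keeper','gate','mug','bird_bowl'):
        print(t,[(round(r['p'],2),np.array(r['bbox']).round().astype(int).tolist(), np.median(cloud(d,c)[r['pixels']&(d>0)],0).round().tolist()) for r in robot.silhouettes(n,t)[:4]])
print(robot.get_obs())
E
```

```text
pics
scene {'fx': 423.3481544665479, 'fy': 423.3481544665479, 'cx': 314.73154304845576, 'cy': 194.1762536761428, 'xyz': array([-423.35551703, -471.7535352 ,  841.65775574]), 'rotation': array([ 0.40218787, -0.2247184 , -0.42481003,  0.77928364])}
lid_large [(0.67, [292, 150, 326, 183], [616.0, 206.0, 85.0]), (0.55, [336, 186, 358, 202], [639.0, 63.0, 24.0])]
lid_medium [(0.94, [254, 164, 277, 190], [490.0, 300.0, 87.0])]
lid_small [(0.75, [318, 179, 341, 203], [519.0, 73.0, 89.0])]
stand_large [(0.72, [282, 166, 314, 194], [561.0, 229.0, 33.0])]
stand_medium [(0.62, [240, 174, 277, 202], [448.0, 293.0, 39.0])]
stand_small [(0.75, [302, 185, 337, 223], [487.0, 91.0, 11.0])]
keeper [(0.86, [360, 218, 480, 291], [484.0, -229.0, 6.0])]
gate [(0.73, [445, 239, 478, 289], [503.0, -364.0, 30.0])]
mug []
bird_bowl [(0.88, [262, 204, 280, 237], [370.0, 192.0, 38.0])]
top {'fx': 449.28237384151737, 'fy': 449.28237384151737, 'cx': 314.91547690817185, 'cy': 192.47872790698835, 'xyz': array([ 392.18860387,   66.07561968, 1284.7930201 ]), 'rotation': array([ 0.02922784, -0.0133462 , -0.69902842,  
[... 729 characters left out ...]
2039,  0.50088565, -0.42701923,  1.55037814,  0.220817  ,
        1.13830977, -0.21029709]), 'dq': array([-1.63253624e-03,  2.33571843e-03,  1.98972214e-05, -1.00510483e-03,
       -1.36711770e-04, -1.41237649e-03,  1.61589914e-04]), 'tau': array([-8.29249457e-04, -5.66465628e+01, -5.81026912e+00, -2.79508996e+01,
       -6.65580737e-02,  2.06297165e-02,  1.73870552e-05]), 'tool_pos': array([195.01487525, 620.06670407, 251.74848761]), 'orientation': array([ 1.51773359e-01,  9.88415321e-01,  2.54234436e-05, -9.40852596e-06]), 'contact_force': array([0.99053694, 2.04091954, 0.51758114]), 'ft_torque': array([-0.02448401,  0.00947257,  0.01012087]), 'grip_force': 0.0, 'width': 91.65701881714868}
```

Run:
```python
import cv2
a=cv2.imread('pics/top0.png')[90:290,140:540]; cv2.imwrite('pics/topc.png',cv2.resize(a,None,fx=2,fy=2,interpolation=cv2.INTER_CUBIC))
a=cv2.imread('pics/scene0.png')[120:320,210:510]; cv2.imwrite('pics/scenec.png',cv2.resize(a,None,fx=2.6,fy=2.6,interpolation=cv2.INTER_CUBIC))
```

```text
(no output)
```

View pics/topc.png

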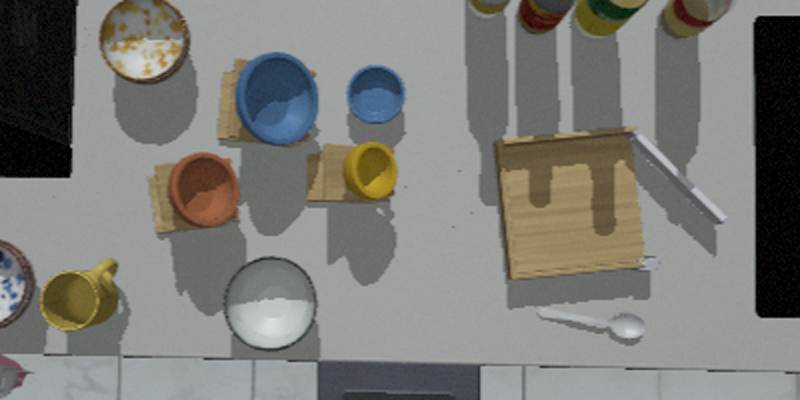

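View pics/scenec.png

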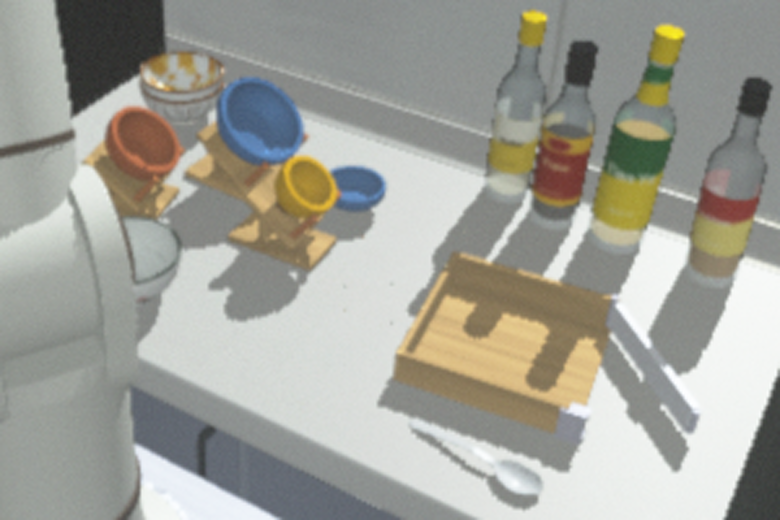

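```bash
cat > fit.py <<'E'
from h import *
from scipy.optimize import least_squares
LID={'lid_large':(62,33),'lid_medium':(50,26),'lid_small':(38,19)}
def prof(R,f): return np.array([(0,22),(f,22),(R-8,41),(R-8,56),(R,56),(R,41),(f+8,14),(14,14),(14,0),(0,0)],float)
def pd(r,z,P):
    q=np.stack([r,z],-1)[:,None]; a=P[:-1]; b=P[1:]; ab=b-a
    t=np.clip(((q-a)*ab).sum(-1)/(ab*ab).sum(-1),0,1)[...,None]
    return np.linalg.norm(q-a-t*ab,axis=-1).min(1)
def axis(th,yaw): # lid z axis: tilted by th toward direction yaw
    return np.array([np.sin(th)*np.cos(yaw),np.sin(th)*np.sin(yaw),np.cos(th)])
def fit(pts,name,x0,th0=.65,yaw0=-1.57,shift=None):
    P=prof(*LID[name])
    def res(p):
        a=axis(p[3],p[4]); d=pts-p[:3]; z=d@a; r=np.linalg.norm(d-np.outer(z,a),axis=1); return pd(r,z,P)
    best=min((least_squares(res,[*(np.array(x0)+[0,0,s]),th0,yaw0],loss='soft_l1',f_scale=2,x_scale=[10,10,10,.1,.1]) for s in (-60,-45,-30)),key=lambda s:s.cost)
    return best.x,np.median(res(best.x))
def look(cam,name,near=None):
    d=None
    im,d,c=cap(cam); s=robot.silhouettes(cam,name); C=cloud(d,c)
    for r in s:
        m=cv2.erode(r['pixels'].astype(np.uint8),np.ones((2,2)))>0
        p=C[m&(d>0)]
        if len(p)<15: continue
        if near is None or np.linalg.norm(np.median(p,0)[:2]-near)<60: return p
    return None
E
python3 - <<'E'
from fit import *
near={'lid_large':(610,200),'lid_medium':(484,295),'lid_small':(513,71)}
for n in LID:
    A=[look(c,n,near[n]) for c in ('top','scene')]
    for l,p in zip(('top','scene','both'),A+[np.vstack([a for a in A if a is not None])]):
        if p is None: print(n,l,None); continue
        x,e=fit(p,n,np.median(p,0)); a=axis(x[3],x[4]); print(n,l,len(p),x.round(2),'rimC',(x[:3]+56*a).round(1),'med',round(e,2),'zmax',p[:,2].max().round(1))
for cam in ('top','scene'):
    im,d,c=cap(cam); C=cloud(d,c); hsv=cv2.cvtColor(im,cv2.COLOR_BGR2HSV)
    reg=(abs(C[...,0]-490)<160)&(abs(C[...,1]+230)<190)&(d>0)
    wood=reg&(hsv[...,1]>70)
    top=wood&(C[...,2]>33)&(C[...,2]<47)
    r=cv2.minAreaRect(C[top][:,:2].astype(np.float32)); print(cam,'walltop',r,top.sum(),np.median(C[top][:,2]),cv2.boxPoints(r).round(0).tolist())
    wal=wood&(C[...,2]>3)
    r=cv2.minAreaRect(C[wal][:,:2].astype(np.float32)); print('wood',r,cv2.boxPoints(r).round(0).tolist(),'floor',np.median(C[wood&(C[...,2]<14)&(C[...,2]>3)][:,2]))
    g=reg&(hsv[...,1]<60)&(C[...,2]>36)&(C[...,2]<50)&(C[...,1]<-300)
    r=cv2.minAreaRect(C[g][:,:2].astype(np.float32)); print('gate',r,np.median(C[g][:,2]),cv2.boxPoints(r).round(0).tolist())
    t=reg&(C[...,2]>-10)&(C[...,2]<3); print('table z',np.median(C[t][:,2]), np.median(C[(abs(C[...,0]-400)<30)&(abs(C[...,1]-0)<50)&(d>0)][:,2]))
E
```

```text
lid_large top 1488 [606.79 224.69  59.97   0.67  -1.64] rimC [604.3 190.1 103.9] med 1.25 zmax 144.1
lid_large scene 872 [603.06 225.08  57.53   0.66  -1.62] rimC [601.3 191.  101.9] med 1.46 zmax 137.9
lid_large both 2360 [607.32 220.46  62.26   0.65  -1.8 ] rimC [599.6 187.6 107. ] med 2.0 zmax 144.1
lid_medium top 985 [469.97 320.63  76.43   0.85  -1.27] rimC [482.5 280.4 113.3] med 1.77 zmax 136.6
lid_medium scene 580 [472.52 319.4   57.93   0.66  -1.38] rimC [478.9 285.6 102.1] med 1.26 zmax 131.8
lid_medium both 1565 [474.51 313.94  62.5    0.62  -1.53] rimC [475.7 281.6 108.2] med 2.01 zmax 136.6
lid_small top 567 [506.69 100.42  81.06   1.01  -1.46] rimC [511.8  53.2 110.8] med 1.47 zmax 128.9
lid_small scene 413 [508.54  97.37  57.72   0.66  -1.57] rimC [508.5  63.2 102.1] med 1.12 zmax 125.4
lid_small both 980 [ 5.0099e+02  8.5000e+01  6.2430e+01  5.0000e-01 -1.3400e+00] rimC [507.   58.7 111.5] med 1.75 zmax 128.9
top walltop ((477.4481201171875, -211.639404296875), (194.63124084472656, 194.22479248046875), 6.536538600921631) 575 39.583709988247165 [[370.0, -126.0], [392.0
[... 445 characters left out ...]
able z -0.27008904477952456 -0.1107813856674511
scene walltop ((473.12237548828125, -207.91696166992188), (201.74598693847656, 184.7017364501953), 7.196798324584961) 473 37.02171473590579 [[361.0, -129.0], [385.0, -312.0], [585.0, -287.0], [562.0, -104.0]]
wood ((473.450439453125, -213.20748901367188), (201.4788360595703, 195.16268920898438), 7.5851545333862305) [[361.0, -130.0], [386.0, -323.0], [586.0, -297.0], [560.0, -103.0]] floor 4.772840270590109
gate ((475.726806640625, -360.53509521484375), (184.8178253173828, 118.08340454101562), 0.6156991720199585) 40.69712762341112 [[383.0, -302.0], [384.0, -421.0], [569.0, -419.0], [567.0, -301.0]]
table z -1.8335592663783018 -2.0555562695823255
```

Run:
```python
from fit import *
near={'lid_large':(610,200),'lid_medium':(484,295),'lid_small':(513,71)}
for n in LID:
  P=prof(*LID[n])
  for cam,z0,th in (('top',60,.65),('scene',57.8,.65)):
    p=look(cam,n,near[n])
    if p is None: print(n,cam,None); continue
    def res(q):
        a=axis(th,q[3]); d=p-q[:3]; z=d@a; r=np.linalg.norm(d-np.outer(z,a),axis=1); return np.r_[pd(r,z,P),(q[2]-z0)*20]
    m=np.median(p,0)
    s=min((least_squares(res,[m[0],m[1]+25,z0,y],loss='soft_l1',f_scale=1.5,x_scale=[10,10,10,.1]) for y in (-1.8,-1.57,-1.3)),key=lambda s:s.cost)
    x=s.x; print(n,cam,x.round(2),'rimC',(x[:3]+56*axis(th,x[3])).round(1),'med',np.median(res(x)).round(2))
```

```text
lid_large top [605.93 224.08  59.51  -1.63] rimC [604.1 190.2 104.1] med 1.33
lid_large scene [603.   225.07  57.77  -1.63] rimC [601.  191.2 102.3] med 1.53
lid_medium top [475.16 317.88  59.35  -1.38] rimC [481.5 284.6 103.9] med 1.32
lid_medium scene [472.11 319.18  57.65  -1.36] rimC [479.3 286.1 102.2] med 1.32
lid_small top [509.94  95.73  59.81  -1.54] rimC [510.9  61.9 104.4] med 1.18
lid_small scene [507.1   97.39  57.76  -1.52] rimC [508.7  63.5 102.3] med 1.13
```

```bash
cat > go.py <<'E'
import sys, numpy as np
from cell import robot
from scipy.spatial.transform import Rotation as Ro
def go(x,y,z,ang=None):
    """target TCP mm, tool-y direction (rad, mod pi); prints turn then shift in the turned tool axes"""
    o=robot.get_obs(); R=Ro.from_quat(o['orientation']); Y=R.as_matrix()[:,1]; cur=np.arctan2(Y[1],Y[0])
    d=0 if ang is None else (ang-cur+np.pi/2)%np.pi-np.pi/2
    Rt=(Ro.from_euler('z',d)*R).as_matrix()
    s=Rt.T@(np.array([x,y,z])-o['tool_pos'])
    print('t',round(o['t'],2),'at',o['tool_pos'].round(1),'yang',round(cur,3),'turn deg',round(np.degrees(-d),2),'shift mm',s.round(1),'w',round(o['width'],1),'grip',round(o['grip_force'],1),'F',o['contact_force'].round(1),'j7',o['joint_pos'][6].round(2))
if __name__=='__main__': go(*map(float,sys.argv[1:]))
E
python3 go.py 544.7 195.1 118 -0.059
python3 - <<'E'
from h import *
d=np.load('top0.npz')['d'];C=cloud(d,robot.get_calibration('top'))
m=(C[...,2]>60)&(C[...,1]<0)&(d>0)&(C[...,0]>300)&(C[...,0]<900)
print('bottles minx by y',[(y,C[m&(abs(C[...,1]-y)<25)][:,0].min().round() if (m&(abs(C[...,1]-y)<25)).any() else None) for y in range(-400,0,50)])
E
```

```text
t 2.4 at [195.1 620.1 251.7] yang 1.266 turn deg 75.92 shift mm [-403.6  374.1  133.7] w 92.2 grip 0.0 F [-1.1 -0.7 -0.1] j7 -0.21
bottles minx by y [(-400, np.float64(713.0)), (-350, np.float64(710.0)), (-300, np.float64(728.0)), (-250, np.float64(711.0)), (-200, np.float64(716.0)), (-150, np.float64(713.0)), (-100, np.float64(735.0)), (-50, np.float64(740.0))]
```

```bash
python3 -m pendant '[[[0,0,0,7.6],[0,0,0,7.6],[0,0,0,7.6],[0,0,0,7.6],[0,0,0,7.6],[0,0,0,7.6],[0,0,0,7.6],[0,0,0,7.6],[0,0,0,7.6],[0,0,0,7.52]]]' -0.13 15
python3 -m pendant '[[[-0.0288,0.0267,0,0],[-0.0288,0.0267,0,0],[-0.0288,0.0267,0,0],[-0.0288,0.0267,0,0],[-0.0288,0.0267,0,0],[-0.0288,0.0267,0,0],[-0.0288,0.0267,0,0],[-0.0288,0.0267,0,0],[-0.0288,0.0267,0,0],[-0.0288,0.0267,0,0],[-0.0288,0.0267,0,0],[-0.0288,0.0267,0,0],[-0.0288,0.0267,0,0],[-0.0288,0.0267,0,0],[0,0,0,0],[0,0,0,0]]]'
python3 go.py 544.7 195.1 118 -0.059
```

```text
t: 3.4
tool_pos: [194.9, 620.1, 251.8]
orientation: [0.729, 0.684, 0.0, -0.0]
contact_force: [-0.3, 0.5, 0.2]
width: 39.8
grip_force: 0.0
t: 5.0
tool_pos: [544.9, 194.4, 251.6]
orientation: [0.729, 0.685, -0.0, -0.0]
contact_force: [-0.6, 0.0, 0.3]
width: 39.5
grip_force: 0.0
t 5.0 at [544.9 194.4 251.6] yang -0.062 turn deg -0.16 shift mm [  0.7  -0.2 133.6] w 39.5 grip 0.0 F [-0.6  0.   0.3] j7 -0.43
```

```bash
python3 -m pendant '[[[0,0,0.03,0],[0,0,0.03,0],[0,0,0.03,0],[0,0,0.02,0],[0,0,0.012,0],[0,0,0.0116,0],[0,0,0,0],[0,0,0,0]]]'
python3 go.py 544.7 195.1 118 -0.059
python3 - <<'E'
from h import *
im,d,c=cap('top'); im2,_,_=cap('scene')
a=cv2.resize(im[100:190,230:330],None,fx=4,fy=4,interpolation=cv2.INTER_CUBIC); b=cv2.resize(im2[130:220,260:360],None,fx=4,fy=4,interpolation=cv2.INTER_CUBIC)
cv2.imwrite('pics/g1.png',np.hstack([a,b]))
E
```

```text
t: 5.8
tool_pos: [544.7, 196.0, 118.7]
orientation: [0.728, 0.686, 0.0, 0.0]
contact_force: [0.4, 0.5, 0.6]
width: 39.9
grip_force: 0.0
t 5.8 at [544.7 196.  118.7] yang -0.059 turn deg 0.02 shift mm [-0.9  0.1  0.7] w 39.9 grip 0.0 F [0.4 0.5 0.6] j7 -0.42
```

View pics/g1.png

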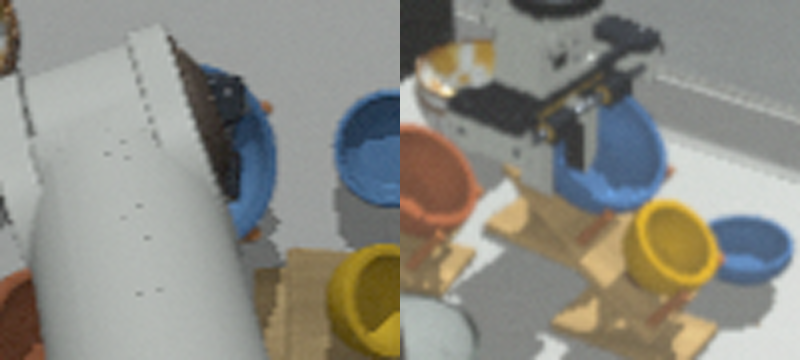

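The right-hand (scene) view shows the dark inner finger at about (575,150) inside the hollow and the outer one at (545,160) outside, so the blue rim lies between them. I'm closing now.

```bash
python3 -m pendant '[[[0,0,0,0],[0,0,0,0],[0,0,0,0],[0,0,0,0],[0,0,0,0],[0,0,0,0],[0,0,0,0]]]' -1 20
python3 go.py 544.7 195.1 118 -0.059
```

```text
t: 6.6
tool_pos: [545.3, 195.5, 118.7]
orientation: [0.728, 0.686, 0.001, 0.0]
contact_force: [2.8, -1.6, 2.6]
width: 7.9
grip_force: 19.7
t 6.6 at [545.3 195.5 118.7] yang -0.059 turn deg -0.01 shift mm [-0.4 -0.6  0.7] w 7.9 grip 19.7 F [ 2.8 -1.6  2.6] j7 -0.42
```

```bash
python3 -m pendant '[[[0,0,-0.01,0],[0,0,-0.01,0],[0,0,-0.02,0],[0,0,-0.03,0],[0,0,-0.03,0],[0,0,-0.02,0],[0,0,0,0],[0,0,0,0]]]'
cat > lidpose.py <<'E'
from fit import *
import sys
def lidpose(n,cam,near,th0=.4,yaw0=-1.5,zk=None):
    p=look(cam,n,near)
    if p is None: print('none');return
    x,e=fit(p,n,np.median(p,0),th0,yaw0); a=axis(x[3],x[4])
    print(n,cam,len(p),x.round(2),'rimC',(x[:3]+56*a).round(1),'med',round(e,2))
if __name__=='__main__':
    n,cam=sys.argv[1:3]; lidpose(n,cam,np.array(list(map(float,sys.argv[3:5]))),*map(float,sys.argv[5:]))
E
python3 lidpose.py lid_large scene 600 195 .6 -1.6
python3 lidpose.py lid_large scene 600 195 .2 -1.6
python3 go.py 435 -40 238.7 0.113
```

```text
t: 7.4
tool_pos: [543.6, 195.5, 237.9]
orientation: [0.728, 0.686, -0.0, -0.0]
contact_force: [-0.0, 0.1, -1.9]
width: 7.4
grip_force: 20.0
lid_large scene 493 [ 6.0240e+02  2.1538e+02  1.6957e+02  3.8000e-01 -1.9200e+00] rimC [595.3 195.7 221.5] med 1.73
lid_large scene 519 [ 6.0283e+02  1.8185e+02  1.6385e+02  1.3000e-01 -2.5100e+00] rimC [596.8 177.5 219.3] med 2.04
t 7.6 at [543.2 195.2 236.4] yang -0.059 turn deg -9.85 shift mm [-221.5 -134.1   -1.6] w 7.8 grip 20.0 F [-0.   0.4 -2.9] j7 -0.43
```

```bash
python3 -m pendant '[[[0,0,0,-4.9],[0,0,0,-4.95],[0,0,0,0]]]'; python3 go.py 430 -74.3 130 0.113
```

```text
t: 7.9
tool_pos: [543.8, 195.3, 236.9]
orientation: [0.666, 0.746, -0.001, -0.001]
contact_force: [-1.1, 0.7, -2.5]
width: 8.2
grip_force: 20.0
t 7.9 at [543.8 195.3 236.9] yang 0.114 turn deg 0.04 shift mm [-255.  -143.2  107.3] w 8.2 grip 20.0 F [-1.1  0.7 -2.5] j7 -0.26
```

```bash
python3 -m pendant '[[[-0.01,-0.006,0,0],[-0.02,-0.012,0,0],[-0.03,-0.017,0,0],[-0.03,-0.017,0,0],[-0.03,-0.017,0,0],[-0.03,-0.017,0,0],[-0.03,-0.017,0,0],[-0.03,-0.017,0,0],[-0.025,-0.013,0,0],[-0.015,-0.007,0.01,0],[-0.005,-0.003,0.03,0],[0,0,0.03,0],[0,0,0.025,0],[0,0,0.012,0],[0,0,0,0],[0,0,0,0]]]'; python3 go.py 430 -74.3 92 0.113
python3 lidpose.py lid_large top 490 -70 .6 -1.5
python3 lidpose.py lid_large scene 490 -70 .6 -1.5
python3 - <<'E'
from h import *
im,d,c=cap('top'); im2,_,_=cap('scene')
a=cv2.resize(im[120:240,300:420],None,fx=3,fy=3,interpolation=cv2.INTER_CUBIC); b=cv2.resize(im2[150:270,300:420],None,fx=3,fy=3,interpolation=cv2.INTER_CUBIC)
cv2.imwrite('pics/w1.png',np.hstack([a,b]))
E
```

```text
t: 9.5
tool_pos: [431.4, -74.2, 131.7]
orientation: [0.666, 0.746, 0.0, 0.0]
contact_force: [0.1, 0.4, -2.4]
width: 7.8
grip_force: 20.0
t 9.5 at [431.4 -74.2 131.7] yang 0.112 turn deg -0.05 shift mm [ 0.1 -1.4 39.7] w 7.8 grip 20.0 F [ 0.1  0.4 -2.4] j7 0.3
lid_large top 311 [484.45 -35.32  70.93   0.65  -1.45] rimC [488.4 -69.  115.5] med 0.93
lid_large scene 406 [ 4.7713e+02 -9.0950e+01  5.7060e+01 -2.6000e-01 -2.2300e+00] rimC [486.1 -79.4 111.1] med 1.85
```

View pics/w1.png

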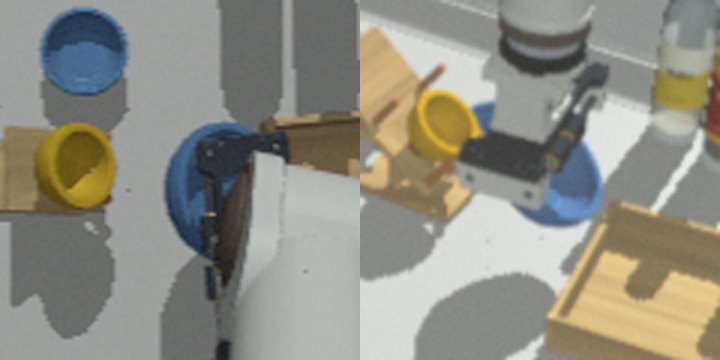

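The left (top) view has the blue lid's right rim beside the keeper's left wall at about (262,130). Both views still show it tilted about 0.65 rad, so I'll level it by pressing that low rim onto the wall top.

```bash
python3 -m pendant '[[[-0.004,0,0.01,0],[0,0,0.012,0],[0,0,0.008,0],[0,0,0.004,0],[0,0,0.003,0],[0,0,0.003,0],[0,0,0.002,0],[0,0,0,0]]]'; python3 -m pendant '[[[0,0,0.002,0],[0,0,0.002,0],[0,0,0.002,0],[0,0,0,0]]]';python3 lidpose.py lid_large top 490 -70 .5 -1.5; python3 -m pendant '[[[0,0,0.002,0],[0,0,0.002,0],[0,0,0.002,0],[0,0,0,0]]]'
python3 lidpose.py lid_large top 490 -70 .4 -1.5
```

```text
t: 10.6
tool_pos: [427.5, -74.0, 87.4]
orientation: [0.665, 0.747, -0.001, -0.005]
contact_force: [-7.0, 10.3, 7.2]
width: 8.9
grip_force: 20.1
t: 11.0
tool_pos: [426.4, -73.3, 81.1]
orientation: [0.664, 0.747, -0.002, -0.006]
contact_force: [-9.3, 13.2, 7.5]
width: 8.6
grip_force: 20.3
lid_large top 496 [473.22 -20.26  26.8    0.76  -1.53] rimC [474.8 -58.9  67.3] med 1.9
t: 11.5
tool_pos: [426.0, -73.0, 75.0]
orientation: [0.664, 0.747, -0.002, -0.006]
contact_force: [-8.7, 14.2, 6.9]
width: 8.7
grip_force: 21.0
lid_large top 479 [ 4.8264e+02 -4.9420e+01  1.3570e+01  2.1000e-01 -1.6200e+00] rimC [482.1 -61.1  68.3] med 1.34
```

```bash
python3 -m pendant '[[[0,0,0.002,0],[0,0,0.002,0],[0,0,0,0],[0,0,-0.01,0],[0,0,-0.02,0],[0,0,-0.02,0],[0,0,-0.02,0],[0,0,0,0]]]'; python3 lidpose.py lid_large top 490 -70 .3 -1.5;python3 lidpose.py lid_large scene 490 -70 .3 -1.5
python3 - <<'E'
from h import *
im,d,c=cap('top'); im2,_,_=cap('scene')
a=cv2.resize(im[120:240,300:420],None,fx=3,fy=3,interpolation=cv2.INTER_CUBIC); b=cv2.resize(im2[150:270,300:420],None,fx=3,fy=3,interpolation=cv2.INTER_CUBIC)
cv2.imwrite('pics/w2.png',np.hstack([a,b]))
E
```

```text
t: 12.4
tool_pos: [433.1, -78.1, 144.3]
orientation: [0.666, 0.746, 0.001, 0.001]
contact_force: [0.5, -0.2, -2.9]
width: 8.3
grip_force: 19.8
lid_large top 545 [ 4.8225e+02 -5.5030e+01  6.6910e+01  2.0000e-01 -8.3000e-01] rimC [489.7 -63.2 121.8] med 1.32
lid_large scene 422 [ 4.8552e+02 -8.6720e+01  6.2440e+01 -4.5000e-01 -1.3000e+00] rimC [478.9 -63.4 112.9] med 1.77
```

View pics/w2.png

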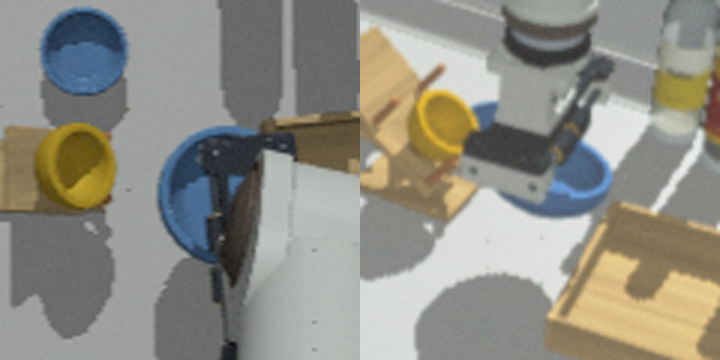

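The views show the lid now nearly level (ellipse centre (215,195) at left, (555,180) at right) and just left of the wall. Next I'll carry it to the keeper's middle.

```bash
python3 go.py 420 -226 144
```

```text
t 12.7 at [430.5 -77.9 141.9] yang 0.113 turn deg 0.0 shift mm [-146.   -27.2   -2.1] w 8.1 grip 19.7 F [ 0.5 -0.2 -2.7] j7 0.3
```

```bash
python3 -m pendant '[[[-0.01,-0.002,0,0],[-0.02,-0.004,0,0],[-0.03,-0.005,0,0],[-0.03,-0.005,0,0],[-0.03,-0.005,0,0],[-0.016,-0.004,0,0],[-0.01,-0.002,0.01,0],[0,0,0.015,0],[0,0,0.01,0],[0,0,0.005,0],[0,0,0.005,0],[0,0,0,0],[0,0,0,0]]]'; python3 go.py 420 -226 84; python3 lidpose.py lid_large top 477 -213 .1 -1.5; python3 -m pendant '[[[0,0,0.003,0],[0,0,0.003,0],[0,0,0.003,0],[0,0,0,0]]]';python3 -m pendant '[[[0,0,0.003,0],[0,0,0.003,0],[0,0,0,0]]]'
```

```text
t: 14.0
tool_pos: [421.4, -225.9, 98.2]
orientation: [0.666, 0.746, 0.0, 0.0]
contact_force: [0.4, -0.3, -2.0]
width: 8.1
grip_force: 19.7
t 14.0 at [ 421.4 -225.9   98.2] yang 0.114 turn deg 0.0 shift mm [ 0.  -1.4 14.2] w 8.1 grip 19.7 F [ 0.4 -0.3 -2. ] j7 0.69
lid_large top 784 [ 4.7106e+02 -2.0193e+02  2.0840e+01  2.2000e-01 -9.0000e-01] rimC [ 478.6 -211.4   75.5] med 1.38
t: 14.5
tool_pos: [420.7, -225.9, 88.6]
orientation: [0.666, 0.746, -0.0, -0.0]
contact_force: [-0.1, 0.8, -1.4]
width: 8.5
grip_force: 19.7
t: 14.8
tool_pos: [420.7, -226.1, 82.8]
orientation: [0.666, 0.746, -0.0, -0.0]
contact_force: [-0.2, 0.5, -0.3]
width: 7.9
grip_force: 19.4
```

```bash
python3 -m pendant '[[[0,0,0.003,0],[0,0,0.002,0],[0,0,0.001,0],[0,0,0,0]]]';python3 -m pendant '[[[0,0,0.002,0],[0,0,0,0]]]';python3 -m pendant '[[[0,0,0.002,0],[0,0,0,0]]]'; python3 lidpose.py lid_large top 477 -213 .1 -1.5
```

```text
t: 15.2
tool_pos: [420.0, -226.2, 77.0]
orientation: [0.666, 0.746, -0.0, -0.001]
contact_force: [-5.7, -0.3, 5.8]
width: 7.6
grip_force: 20.1
t: 15.4
tool_pos: [419.7, -226.3, 75.1]
orientation: [0.666, 0.746, -0.0, -0.001]
contact_force: [-7.9, -0.3, 9.4]
width: 7.7
grip_force: 20.3
t: 15.6
tool_pos: [419.4, -226.4, 73.2]
orientation: [0.667, 0.745, -0.001, -0.001]
contact_force: [-7.5, 0.1, 10.1]
width: 8.0
grip_force: 20.5
none
```

```bash
python3 -m pendant '[[[0,0,-0.002,0],[0,0,0,0],[0,0,0,0],[0,0,0,0],[0,0,0,0]]]' -0.4; python3 -m pendant '[[[0,0,-0.005,0],[0,0,-0.02,0],[0,0,-0.04,0],[0,0,-0.04,0],[0,0,-0.04,0],[0,0,0,0]]]' ;python3 lidpose.py lid_large top 477 -213 .1 -1.5;python3 lidpose.py lid_large scene 474 -213 .1 -1.5; python3 go.py 434.5 294.4 220 0.2
```

```text
t: 16.2
tool_pos: [421.3, -226.0, 75.0]
orientation: [0.666, 0.746, 0.0, 0.0]
contact_force: [0.1, 0.3, -0.2]
width: 27.3
grip_force: 0.0
t: 16.8
tool_pos: [424.4, -227.8, 225.7]
orientation: [0.666, 0.746, 0.002, 0.005]
contact_force: [0.1, 0.7, -0.3]
width: 27.4
grip_force: 0.0
lid_large top 1309 [ 4.7782e+02 -2.0348e+02  5.5700e+00  2.0000e-02 -1.3300e+00] rimC [ 478.  -204.4   61.6] med 1.51
lid_large scene 1144 [ 4.7910e+02 -2.0248e+02  1.0480e+01  1.2000e-01 -2.6900e+00] rimC [ 473.1 -205.4   66.1] med 1.59
t 17.0 at [ 420.4 -225.6  219.4] yang 0.113 turn deg -4.98 shift mm [ 5.069e+02  1.171e+02 -4.000e-01] w 27.7 grip 0.0 F [-0.3  0.3 -0.9] j7 0.62
```

```bash
python3 -m pendant '[[[0,0,0,-2.5],[0,0,0,-2.5],[0,0,0,0]]]' -0.13; python3 go.py 435.2 277.2 219 0.2
```

```text
t: 17.3
tool_pos: [420.1, -225.6, 218.6]
orientation: [0.633, 0.774, -0.001, -0.002]
contact_force: [-0.1, 0.9, -0.2]
width: 39.6
grip_force: 0.0
t 17.3 at [ 420.1 -225.6  218.6] yang 0.2 turn deg 0.03 shift mm [4.898e+02 1.147e+02 1.000e-01] w 39.6 grip 0.0 F [-0.1  0.9 -0.2] j7 0.71
```

```bash
python3 -m pendant '[[[0.015,0.0035,0,0],[0.03,0.007,0,0],[0.035,0.008,0,0],[0.035,0.008,0,0],[0.035,0.008,0,0],[0.035,0.008,0,0],[0.035,0.008,0,0],[0.035,0.008,0,0],[0.035,0.008,0,0],[0.035,0.008,0,0],[0.035,0.008,0,0],[0.035,0.008,0,0],[0.035,0.008,0,0],[0.035,0.008,0,0],[0.025,0.0085,0,0],[0,0,0,0],[0,0,0,0]]]'; python3 go.py 435.2 277.2 117 0.2
```

```text
t: 19.0
tool_pos: [435.6, 276.9, 218.9]
orientation: [0.633, 0.774, -0.001, -0.0]
contact_force: [-0.2, -0.1, -0.5]
width: 40.0
grip_force: 0.0
t 19.0 at [435.6 276.9 218.9] yang 0.201 turn deg 0.03 shift mm [ 5.000e-01 -1.000e-01  1.019e+02] w 40.0 grip 0.0 F [-0.2 -0.1 -0.5] j7 -0.45
```

```bash
python3 -m pendant '[[[0,0,0.03,0],[0,0,0.03,0],[0,0,0.02,0],[0,0,0.012,0],[0,0,0.01,0],[0,0,0,0],[0,0,0,0]]]'
python3 go.py 435.2 277.2 117 0.2
python3 -m pendant '[[[0,0,0,0],[0,0,0,0],[0,0,0,0],[0,0,0,0],[0,0,0,0],[0,0,0,0]]]' -1 20
python3 go.py 435.2 277.2 117 0.2
```

```text
t: 19.7
tool_pos: [436.9, 277.0, 118.6]
orientation: [0.633, 0.774, 0.0, 0.0]
contact_force: [0.1, 0.5, 0.2]
width: 39.7
grip_force: 0.0
t 19.7 at [436.9 277.  118.6] yang 0.2 turn deg -0.02 shift mm [ 0.5 -1.6  1.6] w 39.7 grip 0.0 F [0.1 0.5 0.2] j7 -0.48
t: 20.3
tool_pos: [436.5, 276.9, 118.3]
orientation: [0.633, 0.774, -0.0, 0.0]
contact_force: [-0.8, -0.4, 2.7]
width: 8.0
grip_force: 19.2
t 20.3 at [436.5 276.9 118.3] yang 0.2 turn deg 0.0 shift mm [ 0.5 -1.2  1.3] w 8.0 grip 19.2 F [-0.8 -0.4  2.7] j7 -0.48
```

```bash
python3 -m pendant '[[[0,0,-0.01,0],[0,0,-0.01,0],[0,0,-0.02,0],[0,0,-0.03,0],[0,0,-0.03,2.5],[0,0,-0.02,2.5],[0,0,0,0],[0,0,0,0]]]'; python3 go.py 436 -81 130 0.113
```

```text
t: 21.1
tool_pos: [436.3, 277.0, 238.4]
orientation: [0.666, 0.746, 0.0, 0.0]
contact_force: [-0.1, -0.3, -1.8]
width: 8.1
grip_force: 19.5
t 21.1 at [436.3 277.  238.4] yang 0.114 turn deg 0.06 shift mm [-355.8  -40.7  108.2] w 8.1 grip 19.5 F [-0.1 -0.3 -1.8] j7 -0.53
```

```bash
python3 -m pendant '[[[-0.01,-0.001,0,0],[-0.02,-0.002,0,0],[-0.03,-0.0035,0,0],[-0.03,-0.0035,0,0],[-0.03,-0.0035,0,0],[-0.03,-0.0035,0,0],[-0.03,-0.0035,0,0],[-0.03,-0.0035,0,0],[-0.03,-0.0035,0,0],[-0.03,-0.0035,0,0],[-0.03,-0.0035,0,0],[-0.025,-0.003,0.01,0],[-0.02,-0.002,0.025,0],[-0.011,-0.001,0.025,0],[0,0,0.025,0],[0,0,0.02,0],[0,0,0.013,0],[0,0,0,0]]]'; python3 lidpose.py lid_medium top 485 -75 .6 -1.5; python3 -m pendant '[[[0,0,0.006,0],[0,0,0.005,0],[0,0,0.004,0],[0,0,0.003,0],[0,0,0.003,0],[0,0,0.003,0],[0,0,0.003,0],[0,0,0,0]]]'; python3 go.py 436 -81 90;python3 -m pendant '[[[0,0,0.003,0],[0,0,0.003,0],[0,0,0.003,0],[0,0,0.003,0],[0,0,0,0]]]';python3 lidpose.py lid_medium top 485 -75 .2 -1.5
```

```text
t: 22.9
tool_pos: [433.1, -81.6, 117.4]
orientation: [0.666, 0.746, -0.002, -0.003]
contact_force: [0.5, 0.3, -2.4]
width: 7.7
grip_force: 19.5
lid_medium top 181 [476.09 -32.38  83.2    1.07  -1.55] rimC [477.  -81.4 110.2] med 1.2
t: 23.8
tool_pos: [436.0, -81.2, 92.7]
orientation: [0.666, 0.746, -0.0, -0.0]
contact_force: [-0.0, -0.3, -2.7]
width: 7.9
grip_force: 19.5
t 23.8 at [436.  -81.2  92.7] yang 0.113 turn deg 0.0 shift mm [0.2 0.  2.7] w 7.9 grip 19.5 F [-0.  -0.3 -2.7] j7 0.33
t: 24.3
tool_pos: [435.7, -79.6, 80.8]
orientation: [0.665, 0.746, 0.0, -0.001]
contact_force: [-2.7, 6.0, 3.9]
width: 8.3
grip_force: 20.6
lid_medium top 146 [475.7  -43.79  19.24   0.57  -1.4 ] rimC [480.9 -73.4  66.5] med 0.9
```

```bash
python3 -m pendant '[[[0,0,0.003,0],[0,0,0.003,0],[0,0,0.003,0],[0,0,0,0]]]'; python3 lidpose.py lid_medium top 485 -75 .2 -1.5; python3 -m pendant '[[[0,0,0.002,0],[0,0,0.002,0],[0,0,0,0]]]'; python3 lidpose.py lid_medium top 485 -75 .2 -1.5; python3 -m pendant '[[[0,0,-0.01,0],[0,0,-0.02,0],[0,0,-0.02,0],[0,0,-0.015,0],[0,0,0,0],[0,0,0,0]]]'; python3 lidpose.py lid_medium top 485 -75 .2 -1.5
python3 - <<'E'
from h import *
im,d,c=cap('top'); im2,_,_=cap('scene')
a=cv2.resize(im[120:240,300:420],None,fx=3,fy=3,interpolation=cv2.INTER_CUBIC); b=cv2.resize(im2[150:270,300:420],None,fx=3,fy=3,interpolation=cv2.INTER_CUBIC)
cv2.imwrite('pics/w3.png',np.hstack([a,b]))
E
```

```text
t: 24.8
tool_pos: [434.8, -77.9, 71.6]
orientation: [0.665, 0.747, 0.0, -0.002]
contact_force: [-3.1, 9.3, 4.9]
width: 7.6
grip_force: 21.8
lid_medium top 243 [461.56 -39.35  30.22   0.71  -0.96] rimC [482.6 -69.4  72.5] med 2.24
t: 25.2
tool_pos: [434.0, -78.0, 67.8]
orientation: [0.665, 0.747, -0.0, -0.003]
contact_force: [-7.3, 10.6, 9.9]
width: 8.2
grip_force: 22.3
lid_medium top 194 [ 4.8063e+02 -4.8450e+01  3.1600e+00  3.7000e-01 -1.6900e+00] rimC [478.2 -68.6  55.4] med 1.13
t: 25.9
tool_pos: [436.3, -81.3, 132.9]
orientation: [0.666, 0.746, 0.0, 0.0]
contact_force: [-0.0, -0.7, -2.0]
width: 8.1
grip_force: 20.6
lid_medium top 236 [461.19 -53.39  78.03   0.56  -0.92] rimC [479.3 -76.9 125.5] med 1.53
```

View pics/w3.png

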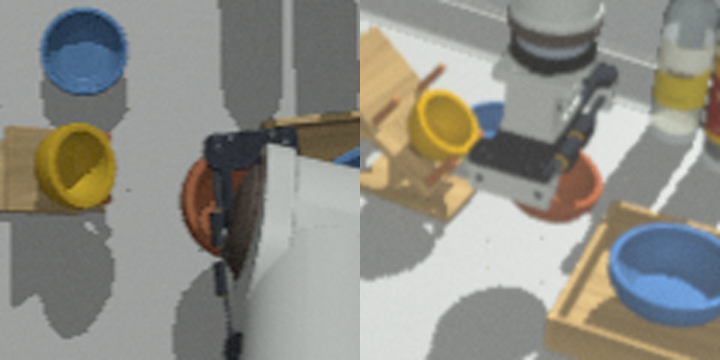

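The lid is held at the wall, with its ellipse at about (205,200) left and (560,190) right, and it still looks somewhat tilted. The large blue lid lies level in the keeper. I'll fit the tilt more carefully from both cameras.

```bash
cat > both.py <<'E'
from fit import *
import sys
n=sys.argv[1]; near=np.array(list(map(float,sys.argv[2:4])))
HUE={'lid_large':(100,115),'lid_medium':(3,12),'lid_small':(20,30)}[n]; R,f=LID[n]
L=[]
for cam,o in (('top',(0,0,0)),('scene',(3,-1,2))):
    im,d,c=cap(cam); C=cloud(d,c)+np.array(o); h=cv2.cvtColor(im,cv2.COLOR_BGR2HSV)
    m=(d>0)&(h[...,0]>=HUE[0])&(h[...,0]<=HUE[1])&(h[...,1]>120)&(np.linalg.norm(C[...,:2]-near,axis=-1)<R+25)&(C[...,2]>3)
    m=cv2.morphologyEx(m.astype(np.uint8),cv2.MORPH_OPEN,np.ones((3,3)))>0
    L.append(C[m])
p=np.vstack(L); P=prof(R,f); print([len(l) for l in L])
def res(q):
    a=np.array([q[3],q[4],1]); a/=np.linalg.norm(a); d=p-q[:3]; z=d@a; r=np.linalg.norm(d-np.outer(z,a),axis=1); return pd(r,z,P)
c0=p.mean(0)
S=[least_squares(res,[near[0]+dx-40*tx,near[1]-40*ty,p[:,2].max()-56-40*abs(ty),tx,ty],loss='soft_l1',f_scale=1.5,x_scale=[10,10,10,.1,.1]) for dx in(-5,5) for tx in (-.15,.15) for ty in (-.6,-.3,0,.2)]
S.sort(key=lambda s:s.cost)
for s in S[:3]:
    q=s.x; a=np.array([q[3],q[4],1]); a/=np.linalg.norm(a); print('cost',round(s.cost),'knob',q[:3].round(1),'lean x,y',q[3:].round(2),'rimC',(q[:3]+56*a).round(1),'med',np.median(res(q)).round(2))
E
python3 both.py lid_medium 480 -76
```

```text
[215, 23]
cost 1075 knob [454.1 -50.2  92.2] lean x,y [ 0.88 -0.7 ] rimC [486.9 -76.1 129.4] med 1.68
cost 1075 knob [453.9 -49.4  92.9] lean x,y [ 0.9  -0.74] rimC [486.9 -76.2 129.4] med 1.69
cost 1077 knob [453.4 -48.6  94.1] lean x,y [ 0.95 -0.78] rimC [487.  -76.2 129.5] med 1.68
```

```bash
python3 - <<'E'
s=open('both.py').read()
a=s.index("    m=(d>0)"); b=s.index("    L.append")
s=s[:a]+"""    C1=C; m=np.zeros(d.shape,bool)
    for r in robot.silhouettes(cam,n):
        k=r['pixels']&(d>0)
        if k.sum()>20 and np.linalg.norm(np.median(C[k],0)[:2]-near)<50: m=(cv2.erode(k.astype(np.uint8),np.ones((3,3)))>0)&(h[...,1]>90)&(d>0); print(cam,r['p'],m.sum(),'hue',np.percentile(h[k][:,0],[10,50,90]),'xyz 2..98%',np.percentile(C[m],[2,98],axis=0).round().tolist()); break
"""+s[b:]
open('both.py','w').write(s)
E
python3 both.py lid_medium 480 -76
```

```text
top 0.63 183 hue [ 9.  10.  12.8] xyz 2..98% [[444.0, -50.0, 85.0], [510.0, -25.0, 133.0]]
scene 0.52 200 hue [ 9. 10. 12.] xyz 2..98% [[435.0, -117.0, 78.0], [519.0, -74.0, 112.0]]
[183, 200]
cost 315 knob [477.4 -56.5  63.1] lean x,y [ 0.09 -0.31] rimC [482.3 -73.1 116.4] med 0.99
cost 315 knob [477.4 -56.5  63.1] lean x,y [ 0.09 -0.31] rimC [482.3 -73.1 116.4] med 0.99
cost 494 knob [470.1 -70.4  71.9] lean x,y [ 0.18 -0.12] rimC [480.1 -76.9 126.6] med 1.45
```

```bash
python3 -m pendant '[[[-0.005,0,0.01,0],[-0.005,0,0.02,0],[0,0,0.01,0],[0,0,0.006,0],[0,0,0.004,0],[0,0,0.003,0],[0,0,0,0]]]'; python3 -m pendant '[[[0,0,0.003,0],[0,0,0.003,0],[0,0,0,0]]]'; python3 -m pendant '[[[0,0,0.002,0],[0,0,0.002,0],[0,0,0,0]]]';  python3 -m pendant '[[[0,0,-0.01,0],[0,0,-0.02,0],[0,0,-0.02,0],[0,0,-0.013,0],[0,0,0,0],[0,0,0,0]]]'; python3 both.py lid_medium 482 -86
```

```text
t: 27.1
tool_pos: [432.2, -87.1, 78.5]
orientation: [0.665, 0.747, -0.002, -0.006]
contact_force: [-10.6, 11.4, 11.4]
width: 9.0
grip_force: 22.8
t: 27.4
tool_pos: [431.3, -86.2, 72.3]
orientation: [0.665, 0.747, -0.002, -0.007]
contact_force: [-11.3, 12.8, 10.7]
width: 9.5
grip_force: 24.6
t: 27.7
tool_pos: [430.9, -85.7, 68.1]
orientation: [0.664, 0.747, -0.002, -0.007]
contact_force: [-11.5, 15.0, 8.1]
width: 10.2
grip_force: 24.1
t: 28.3
tool_pos: [437.2, -91.2, 132.6]
orientation: [0.666, 0.746, -0.0, -0.0]
contact_force: [0.2, -0.3, -2.4]
width: 7.5
grip_force: 20.1
top 0.56 165 hue [ 9. 10. 11.] xyz 2..98% [[449.0, -87.0, 79.0], [512.0, -38.0, 112.0]]
scene 0.53 201 hue [ 9. 10. 11.] xyz 2..98% [[437.0, -131.0, 82.0], [521.0, -83.0, 125.0]]
[165, 201]
cost 367 knob [483.1 -91.2  59.6] lean x,y [-0.01  0.18] rimC [482.7 -81.1 114.7] med 1.13
cost 367 knob [483.1 -91.2  59.6] lean x,y [-0.01  0.18] rimC [482.7 -81.1 114.7] med 1.13
cost 367 knob [483.1 -91.2  59.6] lean x,y [-0.01  0.18] rimC [482.7 -81.1 114.7] med 1.13
```

```bash
python3 go.py 432 -209.5 160
```

```text
t 28.5 at [436.6 -91.2 132.1] yang 0.113 turn deg 0.0 shift mm [-117.1  -18.   -27.9] w 7.8 grip 20.1 F [-0.4 -0.2 -1.7] j7 0.33
```

```bash
python3 -m pendant '[[[0,0,-0.014,0],[0,0,-0.014,0],[-0.01,-0.001,0,0],[-0.02,-0.003,0,0],[-0.03,-0.005,0,0],[-0.03,-0.005,0,0],[-0.017,-0.003,0,0],[-0.01,-0.001,0,0],[0,0,0.015,0],[0,0,0.015,0],[0,0,0.01,0],[0,0,0.004,0],[0,0,0,0],[0,0,0,0]]]'; python3 both.py lid_medium 478 -205; python3 go.py 432 -209.5 103
```

```text
t: 29.9
tool_pos: [433.0, -209.5, 117.4]
orientation: [0.666, 0.746, 0.0, 0.0]
contact_force: [-0.2, -0.2, -0.9]
width: 8.1
grip_force: 20.0
top 0.59 343 hue [ 9. 10. 11.] xyz 2..98% [[445.0, -239.0, 62.0], [510.0, -156.0, 100.0]]
scene 0.58 112 hue [ 8. 10. 12.] xyz 2..98% [[444.0, -249.0, 71.0], [511.0, -221.0, 110.0]]
[343, 112]
cost 501 knob [ 478.4 -208.9   44.8] lean x,y [0.01 0.17] rimC [ 478.8 -199.4  100. ] med 1.19
cost 501 knob [ 478.4 -208.9   44.8] lean x,y [0.01 0.17] rimC [ 478.8 -199.4  100. ] med 1.19
cost 501 knob [ 478.4 -208.9   44.8] lean x,y [0.01 0.17] rimC [ 478.8 -199.4  100. ] med 1.19
t 30.1 at [ 433.1 -209.6  117.6] yang 0.113 turn deg 0.0 shift mm [ 0.2 -1.1 14.6] w 8.1 grip 20.0 F [-0.6 -0.2 -1.5] j7 0.63
```

```bash
python3 -m pendant '[[[0,0,0.005,0],[0,0,0.004,0],[0,0,0.003,0],[0,0,0.002,0],[0,0,0,0]]]'; python3 -m pendant '[[[0,0,0.002,0],[0,0,0.002,0],[0,0,0,0]]]';  python3 -m pendant '[[[0,0,0.002,0],[0,0,0.001,0],[0,0,0,0]]]'; python3 both.py lid_medium 478 -205
```

```text
t: 30.6
tool_pos: [432.4, -209.4, 102.7]
orientation: [0.666, 0.746, -0.0, -0.0]
contact_force: [-0.6, -0.3, -2.1]
width: 8.0
grip_force: 20.0
t: 30.9
tool_pos: [431.4, -210.3, 99.3]
orientation: [0.666, 0.746, -0.001, -0.001]
contact_force: [-4.4, -0.9, 7.5]
width: 8.2
grip_force: 20.2
t: 31.2
tool_pos: [429.9, -211.1, 96.7]
orientation: [0.667, 0.745, -0.001, -0.001]
contact_force: [-10.2, -2.7, 15.7]
width: 8.2
grip_force: 20.9
top 0.8 290 hue [ 8. 10. 11.] xyz 2..98% [[442.0, -240.0, 47.0], [506.0, -158.0, 85.0]]
scene 0.63 121 hue [ 8. 10. 11.] xyz 2..98% [[439.0, -250.0, 55.0], [509.0, -223.0, 93.0]]
[290, 121]
cost 443 knob [ 479.4 -208.2   29.4] lean x,y [-0.08  0.14] rimC [ 475.  -200.6   84.7] med 1.2
cost 443 knob [ 479.4 -208.2   29.4] lean x,y [-0.08  0.14] rimC [ 475.  -200.6   84.7] med 1.2
cost 443 knob [ 479.4 -208.2   29.4] lean x,y [-0.08  0.14] rimC [ 475.  -200.6   84.7] med 1.2
```

```bash
python3 -m pendant '[[[0,0,-0.002,0],[0,0,-0.001,0],[0,0,0,0]]]'; python3 -m pendant '[[[0,0,0,0],[0,0,0,0],[0,0,0,0],[0,0,0,0]]]' -0.45; python3 -m pendant '[[[0,0,-0.005,0],[0,0,-0.02,0],[0,0,-0.04,0],[0,0,-0.04,0],[0,0,-0.02,0],[0,0,0,0]]]' ;python3 both.py lid_medium 477 -204;python3 both.py lid_large 477 -204; python3 go.py 475.6 63.4 220 0.04
```

```text
t: 31.7
tool_pos: [432.5, -210.0, 99.5]
orientation: [0.666, 0.746, -0.0, 0.0]
contact_force: [-3.4, -1.2, 4.1]
width: 8.2
grip_force: 20.1
t: 32.1
tool_pos: [433.0, -209.2, 99.0]
orientation: [0.666, 0.746, 0.0, 0.0]
contact_force: [-0.6, -0.1, -0.4]
width: 25.2
grip_force: 0.0
t: 32.7
tool_pos: [434.9, -210.4, 227.8]
orientation: [0.666, 0.746, 0.002, 0.003]
contact_force: [0.2, 0.1, 0.5]
width: 25.4
grip_force: 0.0
top 0.94 575 hue [ 9. 10. 11.] xyz 2..98% [[435.0, -223.0, 46.0], [522.0, -164.0, 87.0]]
scene 0.87 667 hue [ 9. 10. 10.] xyz 2..98% [[430.0, -254.0, 49.0], [521.0, -168.0, 85.0]]
[575, 667]
cost 1475 knob [ 479.2 -208.4   27.6] lean x,y [ 0.01 -0.01] rimC [ 479.5 -208.9   83.6] med 1.33
cost 1475 knob [ 479.2 -208.4   27.6] lean x,y [ 0.01 -0.01] rimC [ 479.5 -208.9   83.6] med 1.33
cost 1475 knob [ 479.2 -208.4   27.6] lean x,y [ 0.01 -0.01] rimC [ 479.5 -208.9   83.6] med 1.33
top 0.56 239 hue [104. 106. 108.] xyz 2..98% [[419.0, -221.0, 33.0], [531.0, -147.0, 66.0]]
scene 0.89 206 hue [104. 107. 110.] xyz 2..98% [[415.0, -264.0, 33.0], [486.0, -148.0, 65.0]]
[239, 206]
cost 450 knob [ 476.5 -203.2    6.2] lean x,y [ 0.01 -0.01] rimC [ 476.8 -203.7   62.2] med 1.19
cost 450 knob [ 476.5 -203.2    6.2] lean x,y [ 0.01 -0.01] rimC [ 476.8 -203.7   62.2] med 1.19
cost 450 knob [ 476.5 -203.2    6.2] lean x,y [ 0.01 -0.01] rimC [ 476.8 -203.7   62.2] med 1.19
t 33.1 at [ 432.  -209.3  223.1] yang 0.113 turn deg 4.17 shift mm [270.7  54.5   3.2] w 25.0 grip 0.0 F [ 0.7 -0.1  0.3] j7 0.57
```

```bash
python3 -m pendant '[[[0.02,0,0,4.2],[0.03,0.007,0,0],[0.035,0.007,0,0],[0.035,0.007,0,0],[0.035,0.007,0,0],[0.035,0.007,0,0],[0.035,0.007,0,0],[0.03,0.007,0,0],[0.015,0.004,0,0],[0,0,0,0],[0,0,0,0]]]' -0.3;  python3 go.py 476 62.3 118 0.04
```

```text
t: 34.2
tool_pos: [473.1, 61.6, 223.5]
orientation: [0.693, 0.721, -0.001, -0.0]
contact_force: [0.2, -1.6, -0.7]
width: 32.0
grip_force: 0.0
t 34.2 at [473.1  61.6 223.5] yang 0.04 turn deg -0.01 shift mm [  0.7   3.1 105.5] w 32.0 grip 0.0 F [ 0.2 -1.6 -0.7] j7 -0.13
```

```bash
python3 -m pendant '[[[0.001,0.003,0.03,0],[0,0,0.03,0],[0,0,0.02,0],[0,0,0.014,0],[0,0,0.01,0],[0,0,0,0],[0,0,0,0]]]'
python3 go.py 476 62.3 118 0.04
python3 -m pendant '[[[0,0,0,0],[0,0,0,0],[0,0,0,0],[0,0,0,0],[0,0,0,0],[0,0,0,0]]]' -1 20
python3 go.py 476 62.3 118 0.04
```

```text
t: 34.9
tool_pos: [476.6, 62.7, 120.4]
orientation: [0.693, 0.721, -0.0, 0.0]
contact_force: [0.2, 0.3, 0.0]
width: 32.4
grip_force: 0.0
t 34.9 at [476.6  62.7 120.4] yang 0.038 turn deg -0.09 shift mm [-0.3 -0.6  2.4] w 32.4 grip 0.0 F [0.2 0.3 0. ] j7 -0.12
t: 35.5
tool_pos: [476.3, 63.2, 120.1]
orientation: [0.693, 0.721, -0.0, -0.0]
contact_force: [-0.9, -1.1, 1.2]
width: 9.5
grip_force: 19.2
t 35.5 at [476.3  63.2 120.1] yang 0.039 turn deg -0.03 shift mm [-0.9 -0.3  2.1] w 9.5 grip 19.2 F [-0.9 -1.1  1.2] j7 -0.12
```

```bash
python3 -m pendant '[[[0,0,-0.01,0],[0,0,-0.01,0],[0,0,-0.02,0],[0,0,-0.03,-2.1],[0,0,-0.02,-2.1],[0,0,0,0]]]'; python3 go.py 442 -94 110 0.113
```

```text
t: 36.1
tool_pos: [478.8, 64.0, 213.7]
orientation: [0.666, 0.746, 0.003, 0.002]
contact_force: [-0.4, 1.1, -1.5]
width: 9.1
grip_force: 18.9
t 36.1 at [478.8  64.  213.7] yang 0.113 turn deg 0.03 shift mm [-152.9  -55.1  103.2] w 9.1 grip 18.9 F [-0.4  1.1 -1.5] j7 -0.06
```

```bash
python3 -m pendant '[[[-0.01,-0.005,0,0],[-0.02,-0.007,0,0],[-0.03,-0.01,0,0],[-0.03,-0.011,0,0],[-0.03,-0.01,0,0],[-0.02,-0.007,0.01,0],[-0.01,-0.003,0.025,0],[-0.003,-0.001,0.03,0],[0,0,0.02,0],[0,0,0.012,0],[0,0,0.003,0],[0,0,0,0]]]';python3 both.py lid_small 474 -90;  python3 -m pendant '[[[0,0,0.004,0],[0,0,0.004,0],[0,0,0.004,0],[0,0,0.003,0],[0,0,0.003,0],[0,0,0.003,0],[0,0,0,0]]]'; python3 -m pendant '[[[0,0,0.003,0],[0,0,0.003,0],[0,0,0,0]]]'; python3 -m pendant '[[[0,0,0.003,0],[0,0,0.003,0],[0,0,0,0]]]';python3 both.py lid_small 474 -90
```

```text
t: 37.3
tool_pos: [439.5, -94.8, 109.7]
orientation: [0.666, 0.746, -0.0, -0.001]
contact_force: [0.1, -0.4, -1.1]
width: 9.0
grip_force: 18.9
scene 0.54 80 hue [21. 22. 23.] xyz 2..98% [[440.0, -117.0, 61.0], [501.0, -84.0, 83.0]]
[0, 80]
cost 56 knob [470.9 -60.1  48.3] lean x,y [ 0.08 -0.66] rimC [474.6 -90.8  95. ] med 0.75
cost 62 knob [484.3 -62.4  57.2] lean x,y [-0.39 -0.57] rimC [466.4 -88.8 103.2] med 1.01
cost 65 knob [481.6 -63.   55.5] lean x,y [-0.3  -0.53] rimC [467.2 -88.3 103.3] med 0.95
t: 38.2
tool_pos: [439.7, -94.7, 88.6]
orientation: [0.666, 0.746, -0.0, -0.0]
contact_force: [0.9, 0.4, -0.7]
width: 9.0
grip_force: 18.8
t: 38.5
tool_pos: [439.6, -93.6, 82.9]
orientation: [0.666, 0.746, 0.0, -0.001]
contact_force: [-2.5, 3.5, 1.9]
width: 9.0
grip_force: 19.6
t: 38.8
tool_pos: [438.5, -91.5, 77.2]
orientation: [0.665, 0.747, 0.0, -0.003]
contact_force: [-6.5, 10.6, 12.3]
width: 9.0
grip_force: 22.7
top 0.55 51 hue [22. 23. 25.] xyz 2..98% [[453.0, -84.0, 64.0], [505.0, -47.0, 86.0]]
scene 0.43 34 hue [21.  22.  22.1] xyz 2..98% [[453.0, -113.0, 32.0], [496.0, -94.0, 52.0]]
[51, 34]
cost 44 knob [474.6 -52.5  22.3] lean x,y [-0.07 -0.58] rimC [471.4 -80.7  70.6] med 0.69
cost 44 knob [474.6 -52.5  22.3] lean x,y [-0.07 -0.58] rimC [471.4 -80.7  70.6] med 0.69
cost 52 knob [491.9 -58.5  25.9] lean x,y [-0.49 -0.48] rimC [469.3 -80.6  72.1] med 0.67
```

```bash
python3 -m pendant '[[[0,0,0.002,0],[0,0,0.002,0],[0,0,0,0]]]'; python3 -m pendant '[[[0,0,0.002,0],[0,0,0.002,0],[0,0,0,0]]]';python3 both.py lid_small 474 -85 | tail -4;  python3 -m pendant '[[[0,0,-0.01,0],[0,0,-0.02,0],[0,0,-0.02,0],[0,0,-0.01,0],[0,0,0,0],[0,0,0,0]]]';python3 both.py lid_small 474 -85 ; python3 go.py 439 -94 130
```

```text
t: 39.3
tool_pos: [438.2, -90.2, 73.2]
orientation: [0.664, 0.747, 0.0, -0.003]
contact_force: [-8.2, 14.3, 14.7]
width: 9.2
grip_force: 24.0
t: 39.6
tool_pos: [437.9, -89.2, 69.0]
orientation: [0.664, 0.748, 0.0, -0.004]
contact_force: [-6.4, 16.4, 12.5]
width: 9.3
grip_force: 24.2
[60, 68]
cost 107 knob [472.1 -68.5   3.6] lean x,y [-0.   -0.25] rimC [471.9 -82.1  57.9] med 0.82
cost 107 knob [472.1 -68.5   3.6] lean x,y [-0.   -0.25] rimC [471.9 -82.1  57.9] med 0.82
cost 128 knob [463.3 -64.5   4.9] lean x,y [ 0.02 -0.25] rimC [464.2 -78.2  59.1] med 1.09
t: 40.4
tool_pos: [439.9, -94.9, 128.8]
orientation: [0.666, 0.746, -0.0, 0.0]
contact_force: [-1.0, -0.1, -2.0]
width: 7.7
grip_force: 20.9
scene 0.6 147 hue [21. 22. 25.] xyz 2..98% [[436.0, -124.0, 77.0], [502.0, -84.0, 107.0]]
[0, 147]
cost 106 knob [470.5 -77.1  56.4] lean x,y [ 0.06 -0.25] rimC [473.8 -90.5 110.6] med 0.84
cost 106 knob [470.5 -77.1  56.4] lean x,y [ 0.06 -0.25] rimC [473.8 -90.5 110.6] med 0.84
cost 106 knob [470.5 -77.1  56.4] lean x,y [ 0.06 -0.25] rimC [473.8 -90.5 110.6] med 0.84
t 40.6 at [439.3 -94.7 128.2] yang 0.113 turn deg 0.0 shift mm [ 0.8 -0.2 -1.8] w 8.2 grip 20.9 F [ 0.6  0.2 -2. ] j7 0.33
```

```bash
python3 -m pendant '[[[-0.003,0,0.02,0],[-0.003,0,0.018,0],[0,0,0.006,0],[0,0,0.004,0],[0,0,0.003,0],[0,0,0.003,0],[0,0,0.002,0],[0,0,0,0]]]';   python3 -m pendant '[[[0,0,-0.01,0],[0,0,-0.02,0],[0,0,-0.03,0],[0,0,-0.03,0],[0,0,0,0],[0,0,0,0]]]';python3 both.py lid_small 474 -92 ; python3 go.py 445 -213 160
```

```text
t: 41.4
tool_pos: [434.3, -94.9, 71.8]
orientation: [0.664, 0.747, -0.002, -0.008]
contact_force: [-14.4, 15.3, 20.1]
width: 11.7
grip_force: 30.6
t: 42.0
tool_pos: [440.9, -100.6, 163.1]
orientation: [0.666, 0.746, 0.0, 0.0]
contact_force: [-0.7, -0.6, -2.3]
width: 7.7
grip_force: 21.0
scene 0.68 132 hue [21. 22. 23.] xyz 2..98% [[436.0, -131.0, 111.0], [503.0, -94.0, 148.0]]
[0, 132]
cost 109 knob [475.  -98.5  89.3] lean x,y [-0.03  0.07] rimC [473.6 -94.7 145.1] med 1.03
cost 109 knob [475.  -98.5  89.3] lean x,y [-0.03  0.07] rimC [473.6 -94.7 145.1] med 1.03
cost 109 knob [475.  -98.5  89.3] lean x,y [-0.03  0.07] rimC [473.6 -94.7 145.1] med 1.03
t 42.2 at [ 439.6 -100.6  161.7] yang 0.113 turn deg 0.0 shift mm [-112.3   -7.2    1.7] w 7.9 grip 21.0 F [-0.3 -0.7 -2.4] j7 0.33
```

```bash
python3 -m pendant '[[[0,0,-0.015,0],[-0.01,-0.001,0,0],[-0.02,-0.001,0,0],[-0.03,-0.002,0,0],[-0.03,-0.002,0,0],[-0.014,-0.001,0,0],[-0.007,0,0,0],[0,0,0.01,0],[0,0,0.015,0],[0,0,0.01,0],[0,0,0.005,0],[0,0,0,0]]]'; python3 both.py lid_small 479 -208; python3 go.py 444.5 -212 123
```

```text
t: 43.4
tool_pos: [445.6, -210.9, 137.0]
orientation: [0.666, 0.746, -0.0, -0.001]
contact_force: [0.5, -0.8, -1.1]
width: 8.1
grip_force: 21.0
top 0.63 122 hue [22. 23. 24.] xyz 2..98% [[452.0, -229.0, 87.0], [508.0, -171.0, 125.0]]
scene 0.64 39 hue [19. 22. 22.] xyz 2..98% [[444.0, -241.0, 87.0], [501.0, -209.0, 125.0]]
[122, 39]
cost 144 knob [ 480.6 -206.    65.3] lean x,y [-0.01  0.02] rimC [ 480.2 -204.9  121.3] med 0.97
cost 144 knob [ 480.6 -206.    65.3] lean x,y [-0.01  0.02] rimC [ 480.2 -204.9  121.3] med 0.97
cost 144 knob [ 480.6 -206.    65.3] lean x,y [-0.01  0.02] rimC [ 480.2 -204.9  121.3] med 0.97
t 43.6 at [ 446.7 -211.8  138.6] yang 0.113 turn deg 0.0 shift mm [ 0.1 -2.2 15.6] w 7.8 grip 21.0 F [-0.4  1.2 -1.9] j7 0.6
```

Level and centred within 3 mm; lowering 15 mm to the floor of the medium lid.

```bash
python3 -m pendant '[[[0,0,0.005,0],[0,0,0.004,0],[0,0,0.003,0],[0,0,0.002,0],[0,0,0,0]]]'; python3 -m pendant '[[[0,0,0.002,0],[0,0,0.001,0],[0,0,0,0]]]'
```

```text
t: 44.1
tool_pos: [446.0, -211.7, 123.7]
orientation: [0.666, 0.746, -0.0, -0.0]
contact_force: [0.5, -0.5, -1.6]
width: 8.0
grip_force: 21.0
t: 44.4
tool_pos: [446.2, -212.0, 121.3]
orientation: [0.666, 0.746, -0.0, 0.0]
contact_force: [-0.8, -1.1, 1.6]
width: 7.9
grip_force: 21.0
```

```bash
python3 -m pendant '[[[0,0,0.001,0],[0,0,0,0]]]'; python3 -m pendant '[[[0,0,0,0],[0,0,0,0],[0,0,0,0],[0,0,0,0]]]' -0.5; python3 -m pendant '[[[0,0,-0.005,0],[0,0,-0.02,0],[0,0,-0.04,0],[0,0,-0.04,0],[0,0,-0.02,0],[0,0,0,0]]]' -;python3 both.py lid_small 479 -206|tail -2;python3 both.py lid_medium 479 -206|tail -1
python3 - <<'E'
from h import *
im,d,c=cap('top'); C=cloud(d,c)
r=robot.silhouettes('top','gate')[0]; m=r['pixels']&(d>0)&(C[...,2]>34)
p=C[m][:,:2].astype(np.float32); q=cv2.minAreaRect(p); print(q,cv2.boxPoints(q).round().tolist(),np.median(C[m][:,2]))
E
python3 go.py 400 -400 120
```

```text
t: 44.6
tool_pos: [445.9, -212.3, 120.9]
orientation: [0.666, 0.746, -0.0, -0.0]
contact_force: [-4.6, -1.1, 9.2]
width: 8.1
grip_force: 21.0
t: 45.0
tool_pos: [446.4, -211.6, 120.0]
orientation: [0.666, 0.746, 0.0, 0.0]
contact_force: [0.2, -0.7, 0.4]
width: 22.9
grip_force: 0.0
t: 45.6
tool_pos: [448.4, -212.7, 248.9]
orientation: [0.666, 0.746, 0.001, 0.003]
contact_force: [0.6, 0.7, -0.1]
width: 22.8
grip_force: 0.0
cost 952 knob [ 480.4 -207.3   49.5] lean x,y [ 0.01 -0.01] rimC [ 480.7 -207.8  105.5] med 1.18
cost 952 knob [ 480.4 -207.3   49.5] lean x,y [ 0.01 -0.01] rimC [ 480.7 -207.8  105.5] med 1.18
cost 394 knob [ 478.8 -208.    27.9] lean x,y [ 0.01 -0.02] rimC [ 479.2 -209.    83.9] med 1.11
t 46.1 at [ 445.9 -211.6  244.4] yang 0.113 turn deg 0.0 shift mm [-182.1  -66.7  124.4] w 23.0 grip 0.0 F [ 0.   0.3 -0.2] j7 0.56Traceback (most recent call last):
  File "<stdin>", line 3, in <module>
IndexError: list index out of range
```

Run:
```python
from h import *
z=np.load('top0.npz'); d=z['d']; im=z['im']; C=cloud(d,robot.get_calibration('top')); s=cv2.cvtColor(im,cv2.COLOR_BGR2HSV)[...,1]
K=np.array([477.5,-212.5]); th=.113; Rk=np.array([[np.cos(th),np.sin(th)],[-np.sin(th),np.cos(th)]])
k=(C[...,:2]-K)@Rk.T
m=(d>0)&(s<60)&(C[...,2]>34)&(C[...,2]<50)&(k[...,1]<-80)&(k[...,1]>-260)&(abs(k[...,0])<140)
n,l,st,_=cv2.connectedComponentsWithStats(m.astype(np.uint8))
for i in range(1,n):
    if st[i,4]>8:
        q=cv2.minAreaRect(k[l==i].astype(np.float32)); b=cv2.boxPoints(q); print(st[i,4],[np.round(v,1) for v in q],b.round().tolist(),'world',(b@Rk+K).round().tolist())
```

```text
279 [array([  22.4, -146.6]), array([177.5,  12.6]), np.float64(39.8)] [[-50.0, -198.0], [-42.0, -208.0], [95.0, -95.0], [87.0, -85.0]] world [[450.0, -415.0], [459.0, -424.0], [582.0, -296.0], [573.0, -287.0]]
47 [array([-91.8, -96.3]), array([24. , 16.5]), np.float64(84.8)] [[-101.0, -108.0], [-85.0, -109.0], [-82.0, -85.0], [-99.0, -84.0]] world [[389.0, -331.0], [406.0, -330.0], [405.0, -306.0], [389.0, -307.0]]
```

```bash
python3 go.py 510.3 -421.5 43
```

```text
t 46.1 at [ 445.9 -211.6  244.4] yang 0.113 turn deg 0.0 shift mm [-215.9   40.6  201.2] w 23.0 grip 0.0 F [ 0.   0.3 -0.2] j7 0.56
```

```bash
python3 -m pendant '[[[-0.016,0.0026,0,0],[-0.03,0.006,0,0],[-0.03,0.006,0,0],[-0.03,0.006,0,0],[-0.03,0.006,0,0],[-0.03,0.006,0,0],[-0.03,0.005,0,0],[-0.02,0.003,0,0],[0,0,0.03,0],[0,0,0.04,0],[0,0,0.04,0],[0,0,0.03,0],[0,0,0,0],[0,0,0,0]]]' -1 20; python3 go.py 510.3 -421.5 43
python3 - <<'E'
from h import *
im,d,c=cap('top'); im2,_,_=cap('scene')
a=cv2.resize(im[130:250,380:520],None,fx=2.8,fy=2.8,interpolation=cv2.INTER_CUBIC); b=cv2.resize(im2[200:320,360:500],None,fx=2.8,fy=2.8,interpolation=cv2.INTER_CUBIC)
cv2.imwrite('pics/gate1.png',np.hstack([a,b]))
E
```

```text
t: 47.5
tool_pos: [510.7, -421.8, 104.8]
orientation: [0.666, 0.746, -0.0, -0.001]
contact_force: [0.2, -0.2, 1.1]
width: 0.5
grip_force: 0.0
t 47.5 at [ 510.7 -421.8  104.8] yang 0.113 turn deg 0.0 shift mm [ 0.3 -0.3 61.8] w 0.5 grip 0.0 F [ 0.2 -0.2  1.1] j7 0.92
```

View pics/gate1.png

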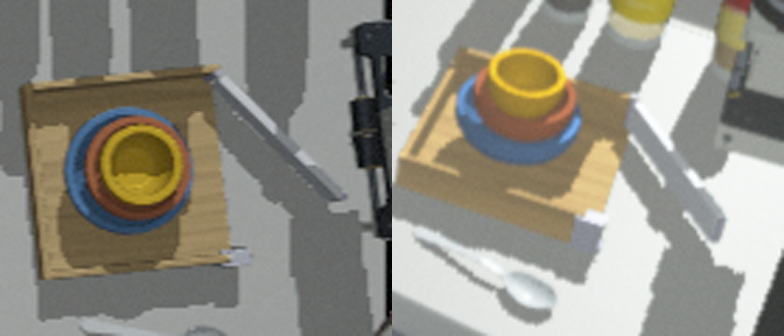

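The left (top) view shows the three lids nested near the keeper's middle at about (140,170). The gate runs open from (215,75) to (340,198), and the shut gripper is outside it at (370,120). Now lowering and pushing.

```bash
python3 -m pendant '[[[0,0,0.025,0],[0,0,0.025,0],[0,0,0.012,0],[0,0,0,0],[0.006,-0.005,0,0],[0.005,-0.005,0,0],[0,0,0,0]]]'; python3 -m pendant '[[[0.01,-0.005,0,0],[0.01,-0.005,0,0],[0.01,-0.005,0,0],[0.01,-0.005,0,0],[0.01,-0.005,0,0],[0.01,-0.005,0,0],[0.01,-0.005,0,0],[0.008,-0.004,0,0],[0,0,0,0]]]';python3 -m pendant '[[[0.004,-0.003,0,0],[0.003,-0.002,0,0],[0,0,0,0]]]'; python3 -m pendant '[[[0.003,0,0,0],[0.003,0,0,0],[0,0,0,0]]]'; python3 go.py 440 -315 43
```

```text
t: 48.3
tool_pos: [499.2, -411.6, 44.3]
orientation: [0.666, 0.746, 0.0, 0.0]
contact_force: [0.2, -0.4, 0.5]
width: 0.8
grip_force: 0.0
t: 49.2
tool_pos: [451.8, -338.1, 43.2]
orientation: [0.666, 0.746, 0.0, -0.0]
contact_force: [0.1, 0.3, -0.1]
width: 0.6
grip_force: 0.0
t: 49.5
tool_pos: [449.9, -337.1, 44.5]
orientation: [0.666, 0.746, -0.001, 0.006]
contact_force: [7.1, -9.2, -5.7]
width: 0.4
grip_force: 4.9
t: 49.8
tool_pos: [447.9, -329.7, 44.1]
orientation: [0.667, 0.745, -0.0, 0.003]
contact_force: [0.6, -0.5, 0.5]
width: 0.7
grip_force: 0.7
t 49.8 at [ 447.9 -329.7   44.1] yang 0.112 turn deg 0.0 shift mm [15.5 -6.2  1. ] w 0.7 grip 0.7 F [ 0.6 -0.5  0.5] j7 0.9
```

```bash
python3 -m pendant '[[[0.003,0,0,0],[0,0,0,0]]]';python3 -m pendant '[[[0.002,0,0,0],[0,0,0,0]]]'; python3 -m pendant '[[[-0.02,0,0,0],[-0.03,0,0,0],[-0.03,0,0,0],[0,0,-0.04,0],[0,0,-0.04,0],[0,0,0,0],[0,0,0,0]]]';python3 - <<'E'
from h import *
im,d,c=cap('top'); C=cloud(d,c); s=cv2.cvtColor(im,cv2.COLOR_BGR2HSV)[...,1]
K=np.array([477.5,-212.5]); th=.113; Rk=np.array([[np.cos(th),np.sin(th)],[-np.sin(th),np.cos(th)]])
k=(C[...,:2]-K)@Rk.T
m=(d>0)&(s<60)&(C[...,2]>34)&(C[...,2]<50)&(k[...,1]<-80)&(k[...,1]>-160)&(abs(k[...,0])<110)
p=k[m]
for x in (-80,-60,-40,-20,0,20,40,60,80): q=p[abs(p[:,0]-x)<10]; print(x,len(q),q[:,1].mean().round(1) if len(q) else None)
im2,_,_=cap('scene')
a=cv2.resize(im[130:250,380:520],None,fx=2.8,fy=2.8,interpolation=cv2.INTER_CUBIC); b=cv2.resize(im2[200:320,360:500],None,fx=2.8,fy=2.8,interpolation=cv2.INTER_CUBIC)
cv2.imwrite('pics/gate2.png',np.hstack([a,b]))
E
```

```text
t: 50.0
tool_pos: [447.0, -327.7, 44.0]
orientation: [0.667, 0.745, -0.001, 0.004]
contact_force: [3.9, -9.2, -4.2]
width: 0.5
grip_force: 4.8
t: 50.2
tool_pos: [446.9, -327.6, 44.1]
orientation: [0.667, 0.745, -0.002, 0.005]
contact_force: [4.7, -12.7, -8.0]
width: 0.6
grip_force: 6.8
t: 50.9
tool_pos: [454.5, -401.0, 123.8]
orientation: [0.666, 0.746, 0.0, 0.0]
contact_force: [-0.8, -0.6, -0.4]
width: 0.2
grip_force: 0.0
-80 34 -94.8
-60 36 -93.0
-40 32 -92.6
-20 31 -92.9
0 32 -92.7
20 33 -92.2
40 35 -92.1
60 33 -92.0
80 28 -91.8
```

View pics/gate2.png

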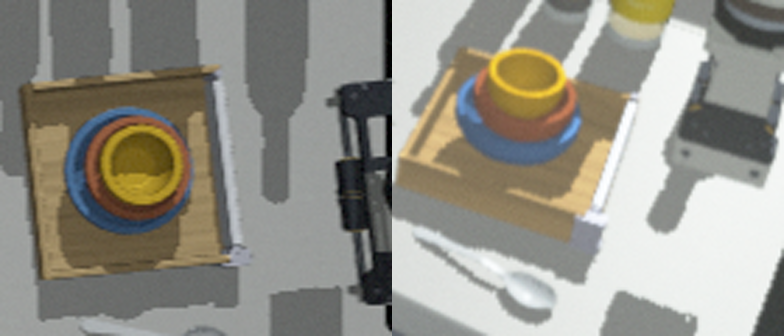

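The gate lies along the keeper's right side from (218,75) to (238,255), with a measured slope of about 0.009 rad. It met a firm stop on the second push, the stack is unchanged and the robot is clear, so I'm handing in.

```bash
python3 -c "
from cell import robot
print(robot.sign_off())"
```

```text
the job is handed in; nothing more can be done
None
```

The three lids are nested upside down near the keeper's middle and the gate measured shut (about 0.009 rad), with the robot clear; I handed the job in at about 51 s, and the sign-off returned no verdict.

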